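# Power up the wheel spin tester and hold its run knob in

### The job

Get the wheel spin tester going: slide the yellow-and-black battery pack down into the orange-rimmed bay in the top of the tester until it is fully home, then pick up the loose black knob, turn it so that its bore matches the tester's D-shaped spindle (white pointer line over the spindle's flat side) and push it fully on. The spindle is a spring-loaded hold-to-run switch, so finish while still holding the knob pressed down as far as it goes, without letting go. Leave the tape roll and the two loose bearing cartons beside the work where they are.

Things in the scene. Friction and masses are not known exactly. Their poses are not given: they have to be found in the camera images.
- tester: the wheel spin tester, fixed: grey control case 136 (x) x 236 (y) mm, panel 65 mm above the bench; behind it (+x) a low deck with a green wheel, top 85 mm above the bench. Origin: on the bench under the case's centre; x from the panel to the wheel, y to its left, z up. The bay's centre is at y = +62 mm, the spindle at x = -5, y = -58 mm.
- bay_floor (a point): centre of the battery bay's floor, 20 mm above the bench, 45 mm below the panel. The bay is 66.5 mm along the tester's x, 48.5 mm along its y, with upright walls and a flat orange rim. Axes as the tester's.
- spindle_tip (a point): centre of the top face of the upright steel spindle, 30 mm above the panel, 95 mm above the bench when up. D-section: 18 mm round, one flat 4 mm from the axis; top 3 mm tapered by 2 mm. x points out of the flat, z up; a short red line on the top face ends at its flat edge and runs on down the flat. The spindle also turns on its axis, with 0.04 N m friction.
- spindle_press (a joint): how far the spindle is pressed down: 0 as it stands, 0.006 m at its bottom stop. The spring takes 4 N to start, 10 N at the bottom, and lifts the spindle again when let go.
- knob: loose black lever knob, 70 g, 58 mm long (x -28 to +30), 34 mm across its parallel sides (y), 40 mm high, upright, bore down. Origin: underside centre on the bore's axis; x along the white pointer line, z up. D-bore 20 mm deep, 19.8 mm round, its flat 4.9 mm from the axis on the pointer (+x) side. Fully on, the underside is 20 mm below the spindle's tip.
- knob_pointer (a point): the point of the white pointer line on top of the knob, 25 mm from the bore's axis and 40 mm above the underside.
- battery: battery pack, about 0.35 kg, upright on the bench: 64 (x) x 46 (y) x 95 (z) mm, lower half black with its foot tapered 4 mm over the last 4 mm, upper half yellow with black ribs. Origin: underside centre, z up. Fits the bay with its x along the tester's x, either way round; home, it rests on the floor and stands 50 mm above the panel.
- tape_roll: roll of blue masking tape, 84 x 105 x 48 mm, lying on the bench; a bystander.
- orange_carton: small orange bearing carton, 54 x 54 x 25 mm, on the bench to the right of the tester; a bystander.
- black_carton: small black bearing carton with orange label, 54 x 54 x 25 mm, on the bench at the right, near the orange one; a bystander.
Things that resemble listed ones, but are neither listed nor needed, are in the scene too. What is shaped like the battery but green is not meant. What is shaped like the knob but purple or turquoise is not meant.

How it is judged:
By the outcome, as a careful person would: the job done as asked, in the order asked, and still so for the second after the job is handed in, while the arm keeps its last pose, push and grip.
It also fails if it takes over 54 s, if anything falls off the work surface, if the arm or the gripper's body presses on something with over 40 N, if the wrist force passes 120 N, or if a joint passes its speed limit or range.

### The arm

A 7-joint arm with a two-finger parallel gripper is mounted at the origin on a cart in front of the work surface, level with it; the furniture and walls round the work are solid. World frame = base frame: x ahead of the robot, y to its left, z up, the work surface at z = 0. Lengths are in mm, angles in rad, forces in N, time in s.
With the tool pointing down it reaches from about 400 to 900 mm from the base axis. Payload 5.5 kg.
Tool frame: the origin (TCP) lies between the finger pads; the fingertips stand 11 mm ahead of it and the grasp point (between the pads) lies 8 mm behind it (r.tip_extent is the distance from the TCP to the fingertips, in mm); z points along the fingers, y is the line along which they close (so a half turn about z gives the same grasp; the last joint's range is limited). The gripper opens to 85 mm and grips with 20 to 120 N. Pads are 22 mm wide; open, the fingers measure 114 mm over their backs; the gripper's body (76 mm by 85 mm) begins 54 mm behind the grasp point. The pads swing forward as they close: fully open they stand 13 mm farther back than shut.
Start: joints at [1.482, 0.501, -0.427, 1.55, 0.221, 1.138, -0.21], TCP at [224.015, -610.178, 242.31] pointing down, gripper open.
Joint ranges: [-2.88, 2.88], [-0.31, 2.03], [-1.54, 1.56], [0.2, 2.42], [-1.41, 4.55], [0.19, 2.02], [-2.57, 2.57]. Speed limits (rad/s): [2.57, 2.57, 3.14, 3.14, 3.14, 3.14, 3.14].

### API

Orientations are given as a rotation vector (axis times angle).
In Python, from bench import r gives the robot as it stands.
- The arm moves only by the shell command python3 -m jog 'ROWS' [FORCE]. ROWS is JSON, a list of rows, each an object with "dp": the shift along the tool's x, y, z in mm, a list of three; "angular": the turn, a rotation vector about the tool's x, y, z in rad, a list of three; "fingers": the opening, from 0 (shut) to 1 (fully open). A call has 1 to 5 rows; each row is the pose to reach, as a shift and turn from the pose commanded when the call began, along the tool's axes at that moment; what a row does not reach only later rows make up. A row lasts 1/8 s, in which the tool goes at most 62.5 mm and 10.7 degrees, less where a joint would pass 70% of its speed; a pose out of reach is approached as far as the arm can. A call with a gripper value outside its range is refused whole. The fingers move at their own pace and stop on an object; FORCE is the grip in N (left out, the last holds). Time passes only in rows, so rows that repeat a pose let the fingers close. It gives the time, the measured TCP pose, the force, the opening and the grip force at its end, in the units of the state.
- r.get_state(): the state, without advancing time (a new reading comes with each control period).
- r.camera(name): name is "side" or "top"; returns a dict with "img" (420x560x3 uint8, red, green, blue), "fx", "fy", "cx", "cy" (pixels), "dist" ([k1, k2, p1, p2, k3] as OpenCV has them; the pictures are not rectified), "xyz" and "attitude" of the camera in the world. Camera axes: x right, y down, z forward; pixel columns grow to the right and rows downward; lengths in mm; the calibration is good to about 2 mm. A picture is of the moment at which its call begins. There is no depth.
- r.close_job(): hands the job in; it is judged then, once.
Trained networks look in a picture, given as the dict that the camera call returned (one of the last four; its "shot" number tells which), for a name from the list of things; names that differ only in an ending like _2 or _b are one class to them, and where a whole thing is asked for, a point or a joint stands for the part that bears it (a point fixed in the world has none). Each returns a list of dicts, best first, with "conf" (0 to 1); they miss things now and then, are a little off and sometimes report something else, mostly with a low value. They report only what shows in the picture. A call takes as long as a camera call. They do not tell look-alikes from the thing itself.
- r.cut_out(target, picture): "region" (420x560 bool, what is visible of it) and "pixel" ([column, row] in pixels, amid what is visible of it).
The state is a dict: "time_s": time; "qpos": joint angles; "joint_velocities": joint speeds; "joint_torque": joint torques, N m; "eef_pos": TCP position; "ee_rot": TCP orientation; "wrist_force": force on the tool from outside, world axes, zero at the start; "ft_torque": the same for the moment, N m; "grip_width": finger opening in mm; "grip_force": force on a finger pad.
Only numpy, scipy, OpenCV 4.12 (cv2) and the standard library are available. Lean on these libraries where they do the work, as an engineer would, in place of code of your own. Each camera call takes 0.05 s, during which the arm holds its last target. There are 200 camera calls.

## Working session

There is one attempt and no reset: what is moved stays moved. The work goes in short steps, Python scripts to look and compute and a shell command to move; the robot and the scene stay as the last step left them, time stands still between calls to the robot, and variables do not carry over. Pictures are saved under pics/ and viewed, at most 10 in all, crops included, and the job is handed in when it is done.

```bash
mkdir -p pics; ls; python3 - <<'E'
from bench import r
import cv2
for n in ("side","top"):
    c=r.camera(n); cv2.imwrite(f"pics/{n}0.png",c["img"][:,:,::-1])
    print(n,{k:c[k] for k in c if k!="img"})
    for t in ("battery","knob","knob_pointer","spindle_tip","spindle_press","tester","tape_roll","orange_carton","black_carton"):
        try: print(t,[(round(d["conf"],2),[round(float(x)) for x in d["pixel"]],int(d["region"].sum())) for d in r.cut_out(t,c)][:4])
        except Exception as e: print(t,e)
print(r.get_state())
E
```

```text
pics
side {'fx': 410.92657074478285, 'fy': 410.92657074478285, 'cx': 284.52834525705697, 'cy': 208.51158375239694, 'dist': array([0.01751815, 0.        , 0.        , 0.        , 0.        ]), 'xyz': array([336.99005885, 652.56802126, 495.74818172]), 'attitude': array([-0.22643487,  2.60048773, -1.55289119]), 'shot': 1}
battery [(0.96, [312, 202], 1272), (0.77, [359, 199], 1325)]
knob [(0.83, [350, 303], 781), (0.8, [289, 291], 891), (0.7, [211, 309], 891)]
knob_pointer [(0.94, [348, 304], 819), (0.79, [215, 309], 808), (0.62, [287, 295], 897), (0.41, [312, 200], 1213)]
spindle_tip []
spindle_press [(0.67, [232, 204], 78)]
tester [(0.6, [198, 236], 9780)]
tape_roll [(0.71, [305, 252], 1621)]
orange_carton [(0.55, [271, 189], 384)]
black_carton []
top {'fx': 534.1686589572101, 'fy': 534.1686589572101, 'cx': 290.57210401508564, 'cy': 204.06242291627126, 'dist': array([-0.10059143,  0.        ,  0.        ,  0.        ,  0.        ]), 'xyz': array([ 262.36587684, -103.04644183, 1329.75859586]), 'attitude': array([-2.14913015,  2.091884  , -0.19961079]), 'shot': 2}
battery [(0.97, [342, 2
[... 498 characters left out ...]
,  0.50087407, -0.42702272,  1.55039739,  0.22077587,
        1.13826709, -0.21032085]), 'joint_velocities': array([-9.54756887e-04,  8.68277736e-05, -4.79866258e-05,  6.44690258e-04,
        1.06396136e-03, -7.77334333e-04,  2.63515680e-04]), 'joint_torque': array([-6.92045560e-04, -5.69386911e+01, -5.81070408e+00, -2.81344002e+01,
        1.27424486e-02,  1.72702599e-03,  1.33185077e-05]), 'eef_pos': array([ 224.04692805, -610.18047829,  242.32902018]), 'ee_rot': array([3.09304948e+00, 5.49786403e-01, 1.25827210e-04]), 'wrist_force': array([-0.53840349,  0.68595138,  0.36664361]), 'ft_torque': array([-0.00789469,  0.02611978, -0.02442775]), 'grip_force': 0.0, 'grip_width': 85.475371476063}
```

View pics.

```bash
python3 - <<'E'
import cv2
a=cv2.imread("pics/top0.png");cv2.imwrite("pics/top0c.png",cv2.resize(a[100:340,140:460],None,fx=2.5,fy=2.5,interpolation=cv2.INTER_CUBIC))
E
```

```text
(no output)
```

View pics/top0c.png

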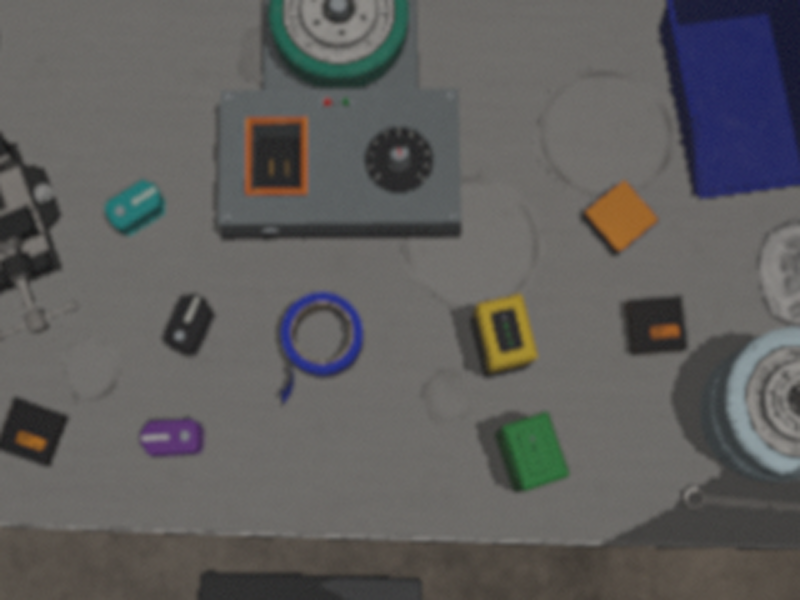

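View pics/side0.png

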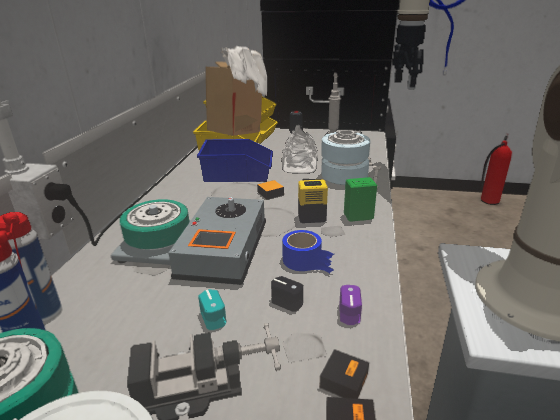

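```bash
cat > h.py <<'E'
import numpy as np, cv2
from scipy.spatial.transform import Rotation as R
from bench import r
def ray(c,px):
    K=np.array([[c["fx"],0,c["cx"]],[0,c["fy"],c["cy"]],[0,0,1]])
    u=cv2.undistortPoints(np.array(px,float).reshape(-1,1,2),K,c["dist"]).reshape(-1,2)
    return np.c_[u,np.ones(len(u))]@R.from_rotvec(c["attitude"]).as_matrix().T
def plane(c,px,z):
    d=ray(c,px); return (c["xyz"]+d*((z-c["xyz"][2])/d[:,2])[:,None])
def proj(c,P):
    K=np.array([[c["fx"],0,c["cx"]],[0,c["fy"],c["cy"]],[0,0,1]])
    M=R.from_rotvec(c["attitude"]).inv(); P=np.atleast_2d(P).astype(float)
    return cv2.projectPoints(P,M.as_rotvec(),M.apply(-c["xyz"]),K,c["dist"])[0].reshape(-1,2)
def mask(img,lo,hi,near=None,rad=40):
    m=cv2.inRange(cv2.cvtColor(img,cv2.COLOR_RGB2HSV),lo,hi)
    if near is not None:
        k=np.zeros_like(m); cv2.circle(k,tuple(int(x) for x in near),rad,255,-1); m&=k
    return m
def rect(c,m,z):
    """min-area rectangle of the mask's pixels on the plane z"""
    y,x=np.nonzero(m); P=plane(c,np.c_[x,y],z)[:,:2].astype(np.float32)
    return cv2.minAreaRect(P),P
E
python3 - <<'E'
from h import *
c=r.camera("top"); s=r.camera("side"); print(R.from_rotvec(c["attitude"]).as_matrix().round(2))
im=c["img"]
for n,near,lo,hi,z,rad in (("batt yellow",(342,233),(20,120,60),(32,255,255),95,25),("rim",(250,162),(5,120,60),(18,255,255),65,25),("case",(276,165),(0,0,0),(0,0,0),65,0),
   ("orangecart",(388,187),(8,120,60),(20,255,255),25,20)):
    if rad==0: continue
    m=mask(im,lo,hi,near,rad); q,P=rect(c,m,z); print(n,m.sum()//255,q)
# knob regions
for t in ("knob","tape_roll","black_carton","tester"):
    for d in r.cut_out(t,c)[:3]:
        q,P=rect(c,d["region"],40 if t=="knob" else 48 if t=="tape_roll" else 25); print(t,d["pixel"],np.round(q[0]),np.round(q[1]),round(q[2]))
m=mask(im,(0,0,120),(180,60,255),(215,229),16);y,x=np.nonzero(m);print("white",np.c_[x,y,im[y,x].max(1)].tolist())
m=mask(s["img"],(0,0,120),(180,60,255),(287,290),16);y,x=np.nonzero(m);print("whiteS",len(x))
tile=np.hstack([cv2.resize(im[y-14:y+14,x-14:x+14],(390,390),interpolation=cv2.INTER_CUBIC) for x,y in((215,229),(300,162))])
ts=np.hstack([cv2.resize(s["img"][y-22:y+22,x-22:x+22],(390,390),interpolation=cv2.INTER_CUBIC) for x,y in((287,292),(231,207))])
cv2.imwrite("pics/z1.png",cv2.resize(np.vstack([tile,ts]),(600,600))[:,:,::-1])
E
```

```text
[[ 0.03 -0.98  0.19]
 [-1.   -0.03  0.  ]
 [ 0.   -0.19 -0.98]]
batt yellow 424 ((434.47967529296875, -218.4972381591797), (66.04438781738281, 47.33889389038086), 14.748806953430176)
rim 300 ((608.002685546875, 5.588163375854492), (76.80062866210938, 59.23381423950195), 2.1686692237854004)
orangecart 450 ((565.6566162109375, -339.62890625), (53.363059997558594, 55.11188888549805), 40.886680603027344)
knob [191.0, 183.0] [558. 146.] [45. 57.] 35
knob [209.2, 278.3] [332.  99.] [37. 60.] 9
knob [218.0, 226.5] [444.  85.] [43. 58.] 66
tape_roll [271.8, 225.1] [426. -46.] [104.  80.] 2
black_carton [400.7, 230.7] [ 457. -375.] [56. 57.] 6
tester [274.9, 148.1] [692. -53.] [314. 244.] 2
white [[217, 222, 122], [216, 223, 120], [217, 223, 121], [216, 224, 128], [215, 225, 124], [216, 225, 127], [215, 226, 133], [215, 227, 129], [211, 234, 125], [212, 234, 120]]
whiteS 99
```

View pics/z1.png

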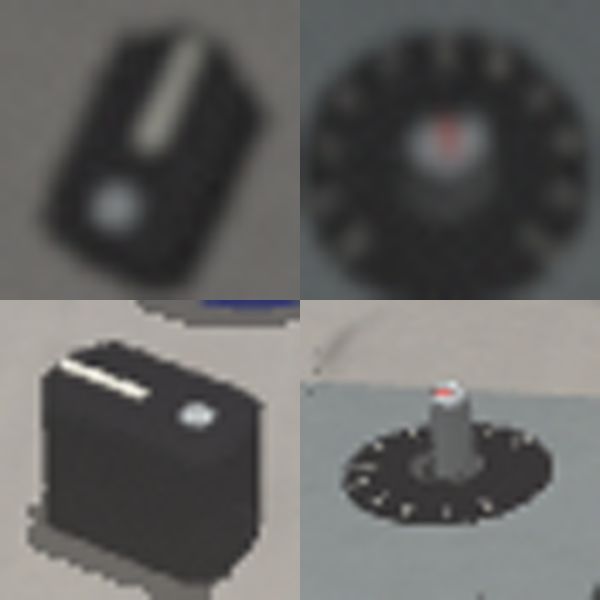

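```bash
cat > fit.py <<'E'
from h import *
from scipy.optimize import minimize
def prism(poly,h,p):
    a=p[2]; M=np.array([[np.cos(a),-np.sin(a)],[np.sin(a),np.cos(a)]]); q=np.array(poly,float)@M.T+p[:2]
    return np.vstack([np.c_[q,np.zeros(len(q))],np.c_[q,np.full(len(q),h)]])
def fit(obs,poly,h,p0):
    S=4
    def cost(p):
        t=0
        for c,reg in obs:
            hull=cv2.convexHull(((proj(c,prism(poly,h,p))+.5)*S*16).astype(np.int32))
            m=np.zeros((420*S,560*S),np.uint8); cv2.fillConvexPoly(m,hull,1,shift=4)
            m=cv2.resize(m.astype(np.float32),(560,420),interpolation=cv2.INTER_AREA)
            t+=np.abs(m-reg).sum()/reg.sum()
        return t
    p0=np.array(p0,float)
    res=minimize(cost,p0,method="Nelder-Mead",options=dict(initial_simplex=[p0,p0+[8,0,0],p0+[0,8,0],p0+[0,0,.15]],xatol=.01,fatol=1e-4))
    return res.x,res.fun
BAT=[(-32,-23),(32,-23),(32,23),(-32,23)]
KN=[(-28,-13),(-24,-17),(20,-17),(30,-8),(30,8),(20,17),(-24,17),(-28,13)]
E
python3 - <<'E'
from fit import *
c=r.camera("top"); s=r.camera("side")
def near(t,c,px): return min(r.cut_out(t,c),key=lambda d:np.hypot(*(np.array(d["pixel"])-px)))["region"]
bt,bs=near("battery",c,(342,232)),near("battery",s,(312,202))
kt,ks=near("knob",c,(218,228)),near("knob",s,(289,291))
for n,o,poly,h,p0 in (("batt",[(c,bt),(s,bs)],BAT,95,(434,-218,.22)),("battT",[(c,bt)],BAT,95,(434,-218,.22)),("battS",[(s,bs)],BAT,95,(434,-218,.22)),
  ("knob",[(c,kt),(s,ks)],KN,40,(440,85,-.43)),("knobT",[(c,kt)],KN,40,(440,85,-.43)),("knobS",[(s,ks)],KN,40,(440,85,-.43))): print(n,*[np.round(x,3) for x in fit(o,poly,h,p0)])
# knob white line in both
w=mask(s["img"],(0,0,170),(180,80,255),(287,290),16); nl,lab,st,ce=cv2.connectedComponentsWithStats(w)
for i in range(1,nl):
    y,x=np.nonzero(lab==i); P=plane(s,np.c_[x,y],40)[:,:2]; 
    if len(x)>3:
        v=cv2.fitLine(P.astype(np.float32),cv2.DIST_L2,0,0.01,0.01).ravel(); print("line S",len(x),v.round(3),P.mean(0).round(1),np.ptp(P,0).round(1))
P=plane(c,[(217.5,221.5),(214.7,227.5),(211.3,234)],40)[:,:2]; print("white T",P.round(1).tolist())
# spindle
for n,cam,cen in (("top",c,(300,162)),("side",s,(231,202))):
    I=cam["img"].astype(int); red=I[:,:,0]-(I[:,:,1]+I[:,:,2])/2; x0,y0=cen
    w=np.clip(red-12,0,None); m=np.zeros_like(w); m[y0-9:y0+9,x0-9:x0+9]=1; w*=m
    y,x=np.nonzero(w); ww=w[y,x]; P=plane(cam,np.c_[x,y],95)[:,:2]
    mu=(P*ww[:,None]).sum(0)/ww.sum(); C=np.cov(P.T,aweights=ww); e,V=np.linalg.eigh(C); print(n,"red",len(x),mu.round(1),e.round(1),np.degrees(np.arctan2(*V[::-1,1])).round(1))
    g=((I.min(2)>110)|(red>25))&(m>0)
    if n=="top": y,x=np.nonzero(g); print("tip",plane(cam,np.c_[x,y],95)[:,:2].mean(0).round(1),len(x))
    print(I[y0-8:y0+8,x0-8:x0+8].min(2) if n=="side" else "")
for cam,m in ((c,mask(c["img"],(5,120,60),(18,255,255),(250,162),25)),(s,mask(s["img"],(5,120,60),(18,255,255),(213,239),28))):
    q,P=rect(cam,m,65); print("rim",q)
print("wheel h", [proj(s,[430,-440,z]).round().tolist() for z in (0,100,150,200)])
E
```

```text
batt [ 4.36853e+02 -2.18816e+02  2.53000e-01] 0.131
battT [ 4.37332e+02 -2.18979e+02  2.43000e-01] 0.071
battS [ 4.36383e+02 -2.17722e+02  2.61000e-01] 0.058
knob [ 4.43199e+02  8.92570e+01 -4.38000e-01] 0.274
knobT [442.865  88.985  -0.486] 0.138
knobS [444.461  90.849  -0.574] 0.102
line S 59 [ 9.21000e-01 -3.89000e-01  4.36282e+02  7.25920e+01] [436.3  72.6] [34.9 18.8]
line S 16 [ 9.20000e-01 -3.92000e-01  4.54389e+02  8.67230e+01] [454.4  86.7] [17.8  9. ]
line S 8 [9.86000e-01 1.68000e-01 4.29224e+02 9.71660e+01] [429.2  97.2] [5.6 3.5]
white T [[462.0, 80.9], [447.0, 87.0], [430.8, 94.5]]
top red 6 [ 607.3 -115.1] [1.6 4.2] -169.8
tip [ 605.2 -114.3] 5

side red 4 [ 603.6 -109. ] [0.  3.5] -171.1
[[159 159 157 158 157 159 161 161 160 160 159 159 158 158 159 157]
 [160 159 159 159 158 160 161 161 160 161 160 159 161 159 159 157]
 [159 157 158 159 158 160 159 159 158 159 158 159 159 159 157 157]
 [155 154 154 155 156 155 175 182 212 162 159 158 158 157 158 158]
 [137 139 138 136 137 111 114 115 148 187 144 147 148 146 151 151]
 [139 137 137 138 139 156 196 194 188 157 121 138 13
[... 273 characters left out ...]
 115 116]
 [ 94  57 135  58  55  85 100 100  98  95  94  73  57 105  67  55]
 [ 55  54  57  67  55  85 101  99  97  95  94  73  55  56  55  55]
 [ 55  55  55  55  56  73 100  99  98  96  93  73  56  56  55  56]
 [ 55  56  55  66  70  91 101  99  97  97  93  82  63  55  55  56]
 [ 56  55  71  90  91  78 100  99  97  97  92  93  92  55  56  54]
 [ 55  55  80  89  66  76 101 100  98  97  93  94  88  52  54  54]]
rim ((608.002685546875, 5.588163375854492), (76.80062866210938, 59.23381423950195), 2.1686692237854004)
rim ((605.9542846679688, 7.954626083374023), (78.760986328125, 62.352622985839844), 1.996351957321167)
wheel h [[[323.0, 181.0]], [[324.0, 148.0]], [[325.0, 131.0]], [[326.0, 112.0]]]
```

```bash
cat > go.py <<'E'
# print tool-frame shift/turn to reach world x y z yaw(tool x), from measured pose
import sys; from h import *
def rel(x,y,z,a):
    s=r.get_state(); T=R.from_rotvec(s["ee_rot"]); G=R.from_matrix(np.array([[np.cos(a),np.sin(a),0],[np.sin(a),-np.cos(a),0],[0,0,-1]]).reshape(3,3))
    return T.inv().apply(np.array([x,y,z])-s["eef_pos"]).round(1).tolist(),(T.inv()*G).as_rotvec().round(3).tolist()
def st():
    s=r.get_state(); X=R.from_rotvec(s["ee_rot"]).as_matrix()
    print("t",s["time_s"],"p",s["eef_pos"].round(1),"yaw",np.arctan2(X[1,0],X[0,0]).round(3),"F",s["wrist_force"].round(1),"w",round(s["grip_width"],1),"gf",round(s["grip_force"],1),"q7",s["qpos"].round(2)[[4,5,6]])
if __name__=="__main__":
    st()
    if len(sys.argv)>1: print(rel(*map(float,sys.argv[1:])))
E
D='{"dp":[335,-294,0],"angular":[0,0,0.1],"fingers":1}'
python3 -m jog '[{"dp":[335,-294,0],"angular":[0,0,0.1],"fingers":1},{"dp":[335,-294,0],"angular":[0,0,0.1],"fingers":1},{"dp":[335,-294,0],"angular":[0,0,0.1],"fingers":1},{"dp":[335,-294,0],"angular":[0,0,0.1],"fingers":1},{"dp":[335,-294,0],"angular":[0,0,0.1],"fingers":1}]' 60
python3 go.py 437 -218.5 160 0.25
```

```text
time_s: 2.22
eef_pos: [374.3, -334.0, 242.7]
ee_rot: [3.116, 0.394, 0.001]
wrist_force: [0.5, 0.7, 1.0]
grip_width: 85.3
grip_force: 0.0
t 2.225 p [ 374.3 -334.   242.7] yaw 0.252 F [0.5 0.7 1. ] w 85.3 gf 0.0 q7 [ 0.15  1.02 -0.78]
([89.4, -96.3, 82.6], [0.001, -0.0, 0.002])
```

```bash
python3 -m jog '[{"dp":[45,-48,40],"angular":[0,0,0],"fingers":1},{"dp":[89,-96,70],"angular":[0,0,0],"fingers":1},{"dp":[89,-96,100],"angular":[0,0,0],"fingers":1},{"dp":[89,-96,100],"angular":[0,0,0],"fingers":1}]'
python3 - <<'E'
from go import *
st(); print(rel(437,-218.5,66,.25))
c=r.camera("top"); s=r.camera("side")
a=cv2.resize(c["img"][190:280,290:400],(550,450)) ; b=cv2.resize(s["img"][140:260,260:380],None,fx=2,fy=2)
cv2.imwrite("pics/b1.png",cv2.resize(s["img"][130:250,250:410],(800,600),interpolation=cv2.INTER_CUBIC)[:,:,::-1])
E
```

```text
time_s: 2.72
eef_pos: [434.6, -217.6, 140.2]
ee_rot: [-3.112, -0.401, 0.006]
wrist_force: [-0.4, -0.7, 0.8]
grip_width: 85.2
grip_force: 0.0
t 2.725 p [ 434.6 -217.6  140.2] yaw 0.257 F [-0.4 -0.7  0.8] w 85.2 gf 0.0 q7 [ 0.28  0.81 -1.16]
([2.3, 1.8, 74.2], [-0.004, 0.003, 0.007])
```

View pics/b1.png

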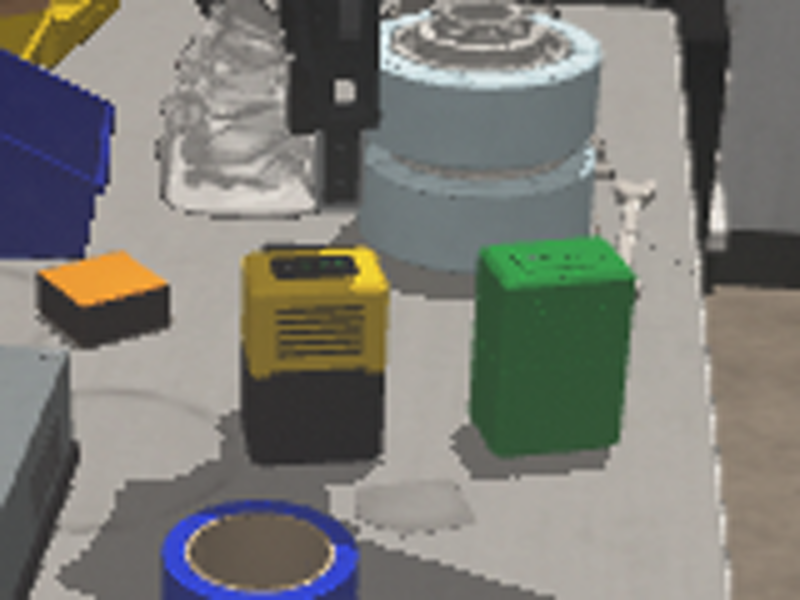

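The picture shows the gripper centred above the yellow battery (side pixels about 317,150 for the finger, battery 312,200), with the green decoy clear.

```bash
python3 -m jog '[{"dp":[2.3,1.8,40],"angular":[0,0,0.007],"fingers":1},{"dp":[2.3,1.8,74],"angular":[0,0,0.007],"fingers":1},{"dp":[2.3,1.8,74],"angular":[0,0,0.007],"fingers":0.3},{"dp":[2.3,1.8,74],"angular":[0,0,0.007],"fingers":0.3},{"dp":[2.3,1.8,74],"angular":[0,0,0.007],"fingers":0.3}]' 80
python3 go.py 437 -218.5 66 0.25
```

```text
time_s: 3.45
eef_pos: [439.5, -222.6, 70.5]
ee_rot: [3.116, 0.382, 0.003]
wrist_force: [-1.6, 1.3, 6.7]
grip_width: 45.0
grip_force: 81.0
t 3.45 p [ 439.5 -222.6   70.5] yaw 0.244 F [-1.6  1.3  6.7] w 45.0 gf 81.0 q7 [ 0.39  0.67 -1.26]
([-1.4, -4.6, 4.5], [0.002, -0.002, -0.006])
```

```bash
python3 -m jog '[{"dp":[0,0,-50],"angular":[0,0,0],"fingers":0.3},{"dp":[0,0,-105],"angular":[0,0,0],"fingers":0.3},{"dp":[0,0,-110],"angular":[0,0,0],"fingers":0.3}]'
python3 go.py 607 6.5 185 0.037
```

```text
time_s: 3.82
eef_pos: [441.5, -223.3, 183.3]
ee_rot: [3.112, 0.382, 0.012]
wrist_force: [0.7, -1.1, -3.9]
grip_width: 45.4
grip_force: 83.4
t 3.825 p [ 441.5 -223.3  183.3] yaw 0.245 F [ 0.7 -1.1 -3.9] w 45.4 gf 83.4 q7 [ 0.24  0.89 -1.13]
([216.2, -182.9, -1.6], [0.007, -0.007, 0.208])
```

```bash
python3 -m jog '[{"dp":[60,-5,0],"angular":[0,0,0.05],"fingers":0.3},{"dp":[100,-50,0],"angular":[0,0,0.1],"fingers":0.3},{"dp":[140,-98,0],"angular":[0,0,0.15],"fingers":0.3},{"dp":[180,-140,0],"angular":[0,0,0.2],"fingers":0.3},{"dp":[216,-183,0],"angular":[0,0,0.208],"fingers":0.3}]'
python3 -m jog '[{"dp":[0,0,0],"angular":[0,0,0],"fingers":0.3},{"dp":[0,0,0],"angular":[0,0,0],"fingers":0.3}]'
python3 - <<'E'
from go import *
st(); print(rel(607,6.5,185,.037))
c=r.camera("top"); s=r.camera("side")
A=cv2.resize(c["img"][110:210,200:320],(480,400),interpolation=cv2.INTER_CUBIC);B=cv2.resize(s["img"][110:290,140:280],(311,400),interpolation=cv2.INTER_CUBIC)
cv2.imwrite("pics/b2.png",np.hstack([A,B])[:,:,::-1])
for cam in (c,s):
    m=mask(cam["img"],(5,120,60),(18,255,255),(250,162) if cam is c else (213,239),28); print(m.sum()//255)
    for d in r.cut_out("battery",cam): print(d["conf"],d["pixel"],d["region"].sum())
E
```

```text
time_s: 4.45
eef_pos: [603.9, 9.3, 177.7]
ee_rot: [3.14, 0.056, -0.001]
wrist_force: [1.5, -0.1, -2.3]
grip_width: 45.0
grip_force: 83.2
time_s: 4.7
eef_pos: [602.8, 7.9, 177.5]
ee_rot: [3.14, 0.059, -0.003]
wrist_force: [-1.0, -0.5, -2.8]
grip_width: 45.4
grip_force: 83.4
t 4.7 p [602.8   7.9 177.5] yaw 0.038 F [-1.  -0.5 -2.8] w 45.4 gf 83.4 q7 [ 0.34  1.   -1.86]
([4.2, 1.6, -7.5], [0.001, 0.002, 0.001])
0
0.79 [354.5, 278.8] 655
253
0.76 [357.7, 196.3] 1206
0.69 [215.0, 201.7] 1644
```

View pics/b2.png

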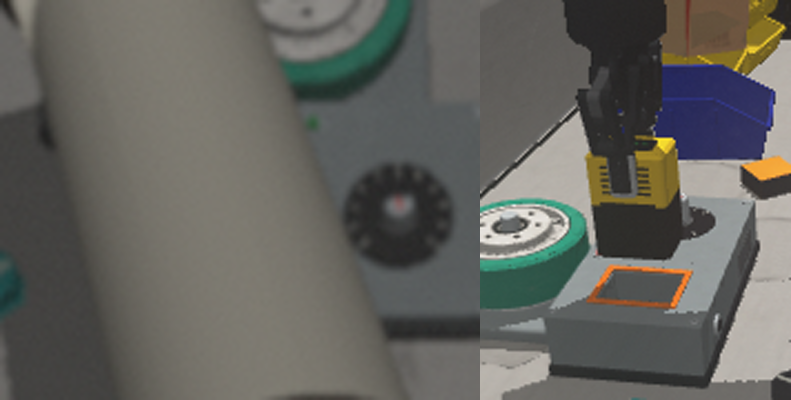

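```bash
python3 - <<'E'
from go import *
from scipy.optimize import minimize
s=r.camera("side"); d=min(r.cut_out("battery",s),key=lambda d:abs(d["pixel"][0]-215)); reg=d["region"].astype(np.uint8)
y,x=np.nonzero(reg); hull=cv2.convexHull(np.c_[x,y].astype(np.int32)); m0=np.zeros((420,560),np.float32); cv2.fillConvexPoly(m0,hull,1)
def cost(p,z0=107,a=.038):
    B=np.array([(i,j,k) for i in(-32,32) for j in(-23,23) for k in(4,95)]+[(i,j,0) for i in(-30,30) for j in(-21,21)],float)
    P=R.from_euler("z",a).apply(B)+[p[0],p[1],z0]
    h=cv2.convexHull(((proj(s,P)+.5)*64).astype(np.int32)); m=np.zeros((1680,2240),np.uint8); cv2.fillConvexPoly(m,h,1,shift=4)
    return np.abs(cv2.resize(m.astype(np.float32),(560,420),interpolation=cv2.INTER_AREA)-m0).sum()/m0.sum()
for z in (104,107,110):
    q=minimize(cost,[602,8],args=(z,),method="Nelder-Mead",options=dict(initial_simplex=[[602,8],[610,8],[602,16]])); print(z,q.x.round(1),round(q.fun,3))
st()
E
```

```text
104 [602.2   4.2] 0.097
107 [600.2   8.8] 0.113
110 [598.1  13.7] 0.131
t 5.0 p [603.4   6.6 178.3] yaw 0.035 F [-0.3 -1.1 -1.9] w 45.4 gf 83.4 q7 [ 0.34  1.   -1.86]
```

```bash
python3 -m jog '[{"dp":[5.5,0,0],"angular":[0,0,0],"fingers":0.3},{"dp":[5.5,0,12],"angular":[0,0,0],"fingers":0.3},{"dp":[5.5,0,24],"angular":[0,0,0],"fingers":0.3},{"dp":[5.5,0,31],"angular":[0,0,0],"fingers":0.3},{"dp":[5.5,0,31],"angular":[0,0,0],"fingers":0.3}]'
python3 - <<'E'
from go import *
st()
s=r.camera("side"); cv2.imwrite("pics/b3.png",cv2.resize(s["img"][160:280,150:280],(650,600),interpolation=cv2.INTER_CUBIC)[:,:,::-1])
# predicted bay inner corners and battery foot
E
```

```text
time_s: 5.62
eef_pos: [608.3, 8.4, 146.1]
ee_rot: [-3.141, -0.058, 0.003]
wrist_force: [-0.1, -0.4, -3.0]
grip_width: 45.2
grip_force: 83.4
t 5.625 p [608.3   8.4 146.1] yaw 0.037 F [-0.1 -0.4 -3. ] w 45.2 gf 83.4 q7 [ 0.37  0.95 -1.88]
```

View pics/b3.png

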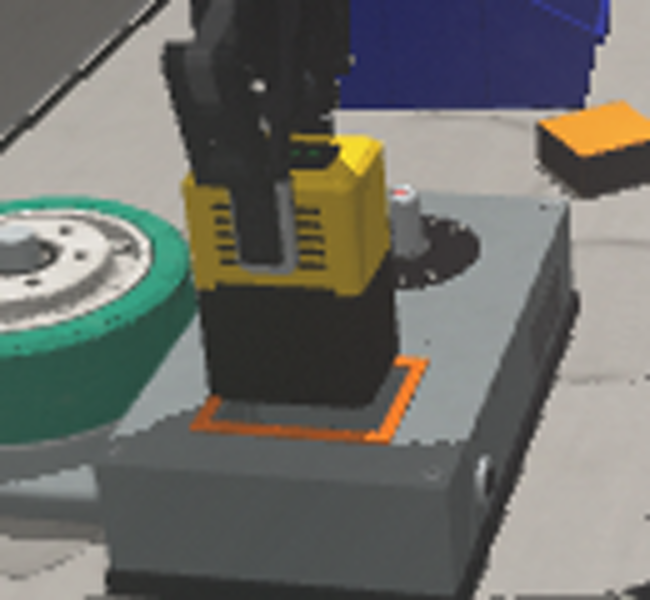

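The battery's foot (crop 212–375, row ~400) sits ~10 mm above the rim and projects into its opening. Lowering gently.

```bash
python3 -m jog '[{"dp":[0,0,6],"angular":[0,0,0],"fingers":0.3},{"dp":[0,0,12],"angular":[0,0,0],"fingers":0.3},{"dp":[0,0,18],"angular":[0,0,0],"fingers":0.3},{"dp":[0,0,22],"angular":[0,0,0],"fingers":0.3},{"dp":[0,0,22],"angular":[0,0,0],"fingers":0.3}]'
python3 go.py 607 6.5 91 0.037
```

```text
time_s: 6.3
eef_pos: [610.9, 8.5, 133.6]
ee_rot: [3.137, 0.059, 0.007]
wrist_force: [-18.1, -3.9, 52.4]
grip_width: 45.0
grip_force: 92.6
t 6.3 p [610.9   8.5 133.6] yaw 0.037 F [-18.1  -3.9  52.4] w 45.0 gf 92.6 q7 [ 0.38  0.92 -1.9 ]
([-4.2, 1.7, 42.6], [0.004, -0.004, 0.0])
```

```bash
python3 -m jog '[{"dp":[0,0,-14],"angular":[0,0,0],"fingers":0.3},{"dp":[-4,0,-14],"angular":[0,0,0],"fingers":0.3},{"dp":[-4,0,-14],"angular":[0,0,0],"fingers":0.3}]'
python3 - <<'E'
from go import *
st()
s=r.camera("side"); cv2.imwrite("pics/b4.png",cv2.resize(s["img"][200:260,180:250],(700,600),interpolation=cv2.INTER_CUBIC)[:,:,::-1])
E
```

```text
time_s: 6.68
eef_pos: [604.0, 8.0, 138.1]
ee_rot: [3.141, 0.058, -0.003]
wrist_force: [0.3, 0.2, -3.5]
grip_width: 45.4
grip_force: 83.5
t 6.675 p [604.    8.  138.1] yaw 0.037 F [ 0.3  0.2 -3.5] w 45.4 gf 83.5 q7 [ 0.37  0.93 -1.89]
```

View pics/b4.png

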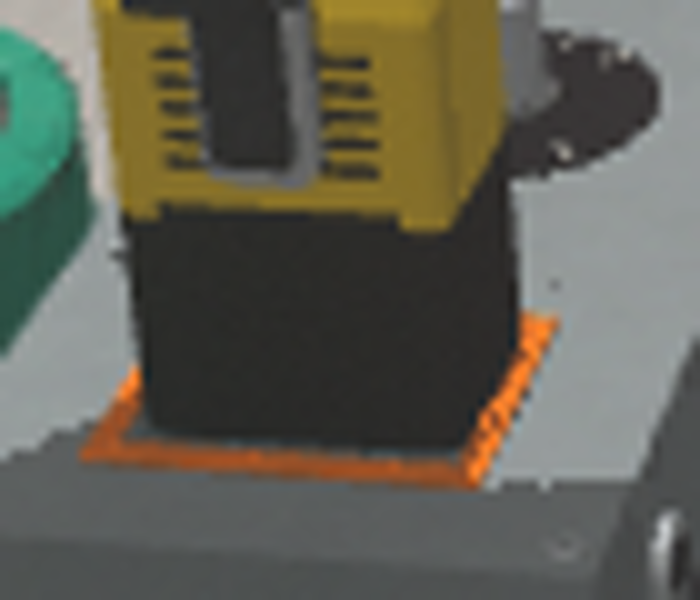

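```bash
python3 -m jog '[{"dp":[1.2,0,4],"angular":[0,0,0],"fingers":0.3},{"dp":[1.2,0,9],"angular":[0,0,0],"fingers":0.3},{"dp":[1.2,0,14],"angular":[0,0,0],"fingers":0.3},{"dp":[1.2,0,18],"angular":[0,0,0],"fingers":0.3}]'
python3 go.py 607 6.5 91 0.037
```

```text
time_s: 7.22
eef_pos: [611.1, 9.3, 133.0]
ee_rot: [3.138, 0.058, 0.016]
wrist_force: [-17.9, -12.9, 82.0]
grip_width: 44.9
grip_force: 95.1
t 7.225 p [611.1   9.3 133. ] yaw 0.037 F [-17.9 -12.9  82. ] w 44.9 gf 95.1 q7 [ 0.39  0.91 -1.9 ]
([-4.6, 2.5, 41.9], [0.004, -0.01, 0.0])
```

```bash
python3 -m jog '[{"dp":[-1,3,-16],"angular":[0,0,0],"fingers":0.3},{"dp":[-1,3,-16],"angular":[0,0,0],"fingers":0.3},{"dp":[-1,3,-10],"angular":[0,0,0],"fingers":0.3},{"dp":[-1,3,-6],"angular":[0,0,0],"fingers":0.3},{"dp":[-1,3,-6],"angular":[0,0,0],"fingers":0.3}]'
python3 - <<'E'
from go import *
st()
s=r.camera("side"); cv2.imwrite("pics/b5.png",cv2.resize(s["img"][200:260,180:250],(700,600),interpolation=cv2.INTER_CUBIC)[:,:,::-1])
E
```

```text
time_s: 7.85
eef_pos: [610.0, 6.1, 130.1]
ee_rot: [-3.14, -0.058, -0.014]
wrist_force: [1.4, -0.8, 19.1]
grip_width: 45.0
grip_force: 83.3
t 7.85 p [610.    6.1 130.1] yaw 0.037 F [ 1.4 -0.8 19.1] w 45.0 gf 83.3 q7 [ 0.38  0.91 -1.89]
```

View pics/b5.png

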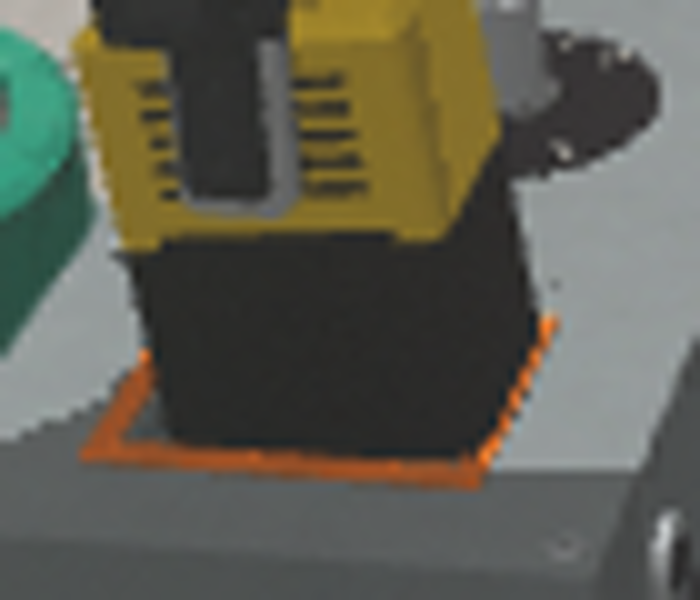

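```bash
python3 -m jog '[{"dp":[-5,0,-15],"angular":[0,0,0],"fingers":0.3},{"dp":[-5,0,-25],"angular":[0,0,0],"fingers":0.3},{"dp":[-5,0,-25],"angular":[0,0,0],"fingers":0.3}]'
cat > tilt.py <<'E'
from go import *
from scipy.optimize import minimize
def tilt(show=None,yb=1.2):
    st(); S=r.get_state(); s=r.camera("side")
    reg=min(r.cut_out("battery",s),key=lambda d:np.hypot(d["pixel"][0]-215,d["pixel"][1]-215))["region"].astype(np.uint8)
    y,x=np.nonzero(reg); m0=np.zeros((420,560),np.float32); cv2.fillConvexPoly(m0,cv2.convexHull(np.c_[x,y].astype(np.int32)),1)
    B=np.array([(i,j,k) for i in(-32,32) for j in(-23,23) for k in(4,95)]+[(i,j,0) for i in(-30,30) for j in(-21,21)],float)
    def pts(p,B=B): # p: centre x,z at battery height 75, pitch about world y
        return R.from_euler("zyx",[.037,p[2],0]).apply(B-[0,0,75])+[p[0],S["eef_pos"][1]+yb,p[1]]
    def cost(p):
        h=cv2.convexHull(((proj(s,pts(p))+.5)*64).astype(np.int32)); m=np.zeros((1680,2240),np.uint8); cv2.fillConvexPoly(m,h,1,shift=4)
        return np.abs(cv2.resize(m.astype(np.float32),(560,420),interpolation=cv2.INTER_AREA)-m0).sum()/m0.sum()
    p0=np.array([S["eef_pos"][0],S["eef_pos"][2]+5,.05])
    q=minimize(cost,p0,method="Nelder-Mead",options=dict(initial_simplex=[p0,p0+[6,0,0],p0+[0,6,0],p0+[0,0,.12]]))
    print("x,z@75,pitch",q.x.round(3),round(q.fun,3),"foot centre",pts(q.x,np.array([[0,0,0.]]))[0].round(1))
    return s,q.x,pts
if __name__=="__main__": tilt()
E
python3 tilt.py
```

```text
time_s: 8.28
eef_pos: [600.2, 5.1, 152.1]
ee_rot: [-3.141, -0.058, 0.001]
wrist_force: [-0.2, -0.4, -2.7]
grip_width: 45.0
grip_force: 82.2
t 8.275 p [600.2   5.1 152.1] yaw 0.037 F [-0.2 -0.4 -2.7] w 45.0 gf 82.2 q7 [ 0.36  0.95 -1.88]
x,z@75,pitch [5.96758e+02 1.55871e+02 1.14000e-01] 0.088 foot centre [588.2   6.3  81.4]
```

```bash
python3 -m jog '[{"dp":[4,0,0],"angular":[0,0.06,0],"fingers":0.3},{"dp":[9,0,0],"angular":[0,0.114,0],"fingers":0.3},{"dp":[9,0,0],"angular":[0,0.114,0],"fingers":0.3},{"dp":[9,0,0],"angular":[0,0.114,0],"fingers":0.3}]' 110
python3 - <<'E'
from tilt import *
s,p,pts=tilt()
img=cv2.resize(s["img"][190:260,175:255],(800,700),interpolation=cv2.INTER_CUBIC)[:600].copy()
cv2.imwrite("pics/b6.png",img[:,:,::-1])
E
```

```text
time_s: 8.88
eef_pos: [609.2, 5.3, 152.0]
ee_rot: [-3.134, -0.057, -0.177]
wrist_force: [1.1, -0.3, -3.1]
grip_width: 44.8
grip_force: 114.0
t 8.875 p [609.2   5.3 152. ] yaw 0.037 F [ 1.1 -0.3 -3.1] w 44.8 gf 114.0 q7 [ 0.39  0.8  -1.9 ]
x,z@75,pitch [ 6.03728e+02  1.55305e+02 -3.70000e-02] 0.095 foot centre [606.5   6.5  80.4]
```

View pics/b6.png

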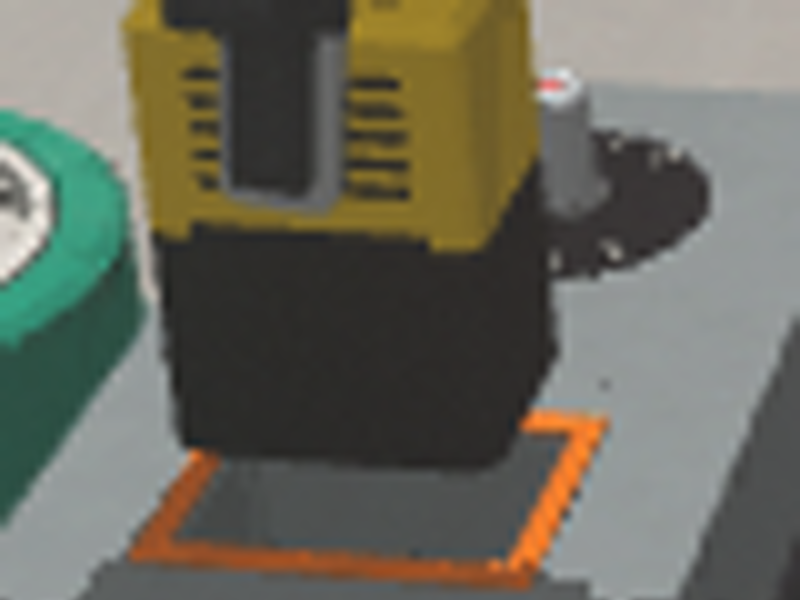

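```bash
python3 - <<'E'
from go import *
s=r.camera("side"); 
for nm,X,Y in (("left",638,30),("right",574,30)):
    a,b=proj(s,[[X,Y,84],[X,Y,125]]); print(nm,a.round(1),b.round(1),"lean deg",np.degrees(np.arctan2(*(a-b))).round(1))
# measured edge of dark lower half on the left (rows 216-232) and centre via gradient
g=cv2.cvtColor(s["img"],cv2.COLOR_RGB2GRAY).astype(float)
e=[]
for y in range(216,233):
    row=g[y,182:205]; k=np.argmin(np.diff(row)); lo,hi=row[k+2 if k+2<len(row) else -1],row[max(k-2,0)]
    t=(lo+hi)/2; j=next(i for i in range(max(k-2,0),k+3) if row[i+1]<=t); e.append((182+j+(row[j]-t)/(row[j]-row[j+1]+1e-9),y))
e=np.array(e); f=np.polyfit(e[:,1],e[:,0],1); print("meas lean",np.degrees(np.arctan(f[0])).round(1),e[::4].round(1).tolist())
E
```

```text
left [190.9 234.4] [188.3 215.6] lean deg 8.1
right [223.2 237.3] [221.3 218.3] lean deg 5.6
meas lean 3.9 [[190.5, 216.0], [190.8, 220.0], [191.0, 224.0], [191.5, 228.0], [191.8, 232.0]]
```

```bash
python3 -m jog '[{"dp":[3.5,0,2],"angular":[0,-0.055,0],"fingers":0.3},{"dp":[3.5,0,4],"angular":[0,-0.055,0],"fingers":0.3},{"dp":[3.5,0,4],"angular":[0,-0.055,0],"fingers":0.3}]'
python3 - <<'E'
from tilt import *
s,p,pts=tilt()
g=cv2.cvtColor(s["img"],cv2.COLOR_RGB2GRAY).astype(float)
e=[]
for y in range(218,235):
    row=g[y,182:205]; k=np.argmin(np.diff(row)); lo,hi=row[min(k+2,22)],row[max(k-2,0)]
    t=(lo+hi)/2; j=next(i for i in range(max(k-2,0),min(k+3,22)) if row[i+1]<=t); e.append((182+j+(row[j]-t)/(row[j]-row[j+1]+1e-9),y))
e=np.array(e); f=np.polyfit(e[:,1],e[:,0],1); print("meas lean",np.degrees(np.arctan(f[0])).round(1),e[::4].round(1).tolist())
E
```

```text
time_s: 9.4
eef_pos: [613.0, 5.6, 148.2]
ee_rot: [-3.138, -0.058, -0.092]
wrist_force: [0.3, 0.4, -3.1]
grip_width: 44.7
grip_force: 113.9
t 9.4 p [613.    5.6 148.2] yaw 0.037 F [ 0.3  0.4 -3.1] w 44.7 gf 113.9 q7 [ 0.38  0.87 -1.89]
x,z@75,pitch [6.08516e+02 1.51632e+02 5.10000e-02] 0.081 foot centre [604.7   6.8  76.7]
meas lean 7.7 [[189.8, 218.0], [190.3, 222.0], [190.5, 226.0], [191.5, 230.0], [191.9, 234.0]]
```

```bash
python3 -m jog '[{"dp":[0.8,-0.5,5],"angular":[0,0,0],"fingers":0.3},{"dp":[0.8,-0.5,10],"angular":[0,0,0],"fingers":0.3},{"dp":[0.8,-0.5,14],"angular":[0,0,0],"fingers":0.3},{"dp":[0.8,-0.5,16],"angular":[0,0,0],"fingers":0.3},{"dp":[0.8,-0.5,17],"angular":[0,0,0],"fingers":0.3}]'
python3 go.py
```

```text
time_s: 10.12
eef_pos: [615.1, 6.1, 131.6]
ee_rot: [-3.139, -0.058, -0.092]
wrist_force: [-0.5, 0.1, -3.5]
grip_width: 44.9
grip_force: 113.9
t 10.125 p [615.1   6.1 131.6] yaw 0.037 F [-0.5  0.1 -3.5] w 44.9 gf 113.9 q7 [ 0.4   0.85 -1.91]
```

```bash
python3 -m jog '[{"dp":[-0.8,0,5],"angular":[0,0,0],"fingers":0.3},{"dp":[-1.1,0,10],"angular":[0,0,0],"fingers":0.3},{"dp":[-1.4,0,15],"angular":[0,0,0],"fingers":0.3},{"dp":[-1.4,0,15],"angular":[0,0,0],"fingers":0.3}]'
python3 go.py
```

```text
time_s: 10.62
eef_pos: [614.2, 6.0, 116.1]
ee_rot: [-3.139, -0.058, -0.091]
wrist_force: [0.3, 0.1, -3.8]
grip_width: 45.2
grip_force: 113.9
t 10.625 p [614.2   6.  116.1] yaw 0.037 F [ 0.3  0.1 -3.8] w 45.2 gf 113.9 q7 [ 0.41  0.82 -1.92]
```

Sliding in freely. Continue to the floor.

```bash
python3 -m jog '[{"dp":[-0.4,0,7],"angular":[0,0,0],"fingers":0.3},{"dp":[-0.8,0,14],"angular":[0,0,0],"fingers":0.3},{"dp":[-1.2,0,20],"angular":[0,0,0],"fingers":0.3},{"dp":[-1.5,0,25],"angular":[0,0,0],"fingers":0.3},{"dp":[-1.6,0,27],"angular":[0,0,0],"fingers":0.3}]'
python3 go.py
```

```text
time_s: 11.25
eef_pos: [613.6, 6.0, 89.9]
ee_rot: [-3.139, -0.058, -0.089]
wrist_force: [-12.6, -2.3, 18.2]
grip_width: 44.7
grip_force: 116.0
t 11.25 p [613.6   6.   89.9] yaw 0.037 F [-12.6  -2.3  18.2] w 44.7 gf 116.0 q7 [ 0.44  0.78 -1.94]
```

```bash
python3 -m jog '[{"dp":[-0.5,0,1.5],"angular":[0,0,0],"fingers":0.3},{"dp":[-0.5,0,1.5],"angular":[0,0,0],"fingers":1},{"dp":[-0.5,0,0],"angular":[0,0,0],"fingers":1},{"dp":[-0.5,0,0],"angular":[0,0,0],"fingers":1},{"dp":[-0.5,0,-2],"angular":[0,0,0],"fingers":1}]'
python3 go.py
```

```text
time_s: 11.88
eef_pos: [614.2, 6.0, 91.6]
ee_rot: [-3.138, -0.058, -0.093]
wrist_force: [0.6, 0.3, -0.1]
grip_width: 85.3
grip_force: 0.0
t 11.875 p [614.2   6.   91.6] yaw 0.037 F [ 0.6  0.3 -0.1] w 85.3 gf 0.0 q7 [ 0.44  0.78 -1.94]
```

```bash
python3 -m jog '[{"dp":[3,0,-50],"angular":[0,-0.058,0],"fingers":1},{"dp":[6,0,-110],"angular":[0,-0.058,0],"fingers":1},{"dp":[6,0,-125],"angular":[0,-0.058,0],"fingers":1}]'
python3 go.py 443 89.5 160 -0.405
python3 - <<'E'
from tilt import *
s=r.camera("side"); cv2.imwrite("pics/b7.png",cv2.resize(s["img"][170:270,170:290],(600,500),interpolation=cv2.INTER_CUBIC)[:,:,::-1])
for z0,a in((20,.037),):
    B=np.array([(i,j,95) for i,j in((-32,-23),(32,-23),(32,23),(-32,23))],float); P=R.from_euler("z",a).apply(B)+[607,7,z0]; print((5*(proj(s,P)-[170,170])).round().tolist())
E
```

```text
time_s: 12.25
eef_pos: [615.5, 6.7, 221.5]
ee_rot: [-3.141, -0.058, -0.014]
wrist_force: [0.8, 0.4, -0.4]
grip_width: 85.2
grip_force: 0.0
t 12.25 p [615.5   6.7 221.5] yaw 0.037 F [ 0.8  0.4 -0.4] w 85.2 gf 0.0 q7 [ 0.31  1.08 -1.84]
([-169.8, -89.1, 60.0], [-0.002, -0.009, 0.442])
[[292.0, 204.0], [134.0, 195.0], [93.0, 253.0], [259.0, 263.0]]
```

View pics/b7.png

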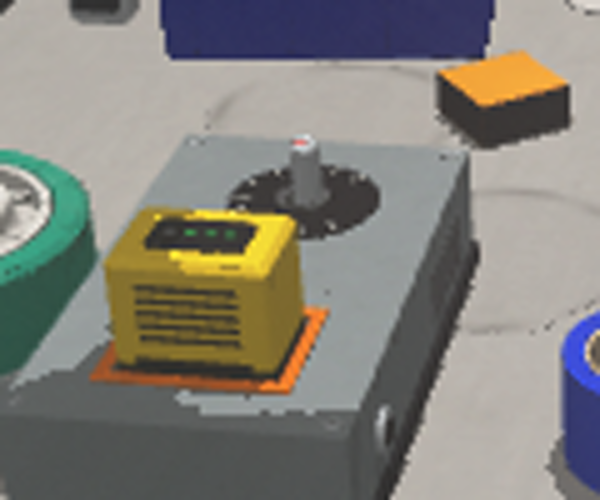

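Battery is home: only its yellow half shows above the orange rim (crop 105–300, rows 210–370). Now to the knob, with a half turn to keep joint 7 clear of its limit.

```bash
python3 -m jog '[{"dp":[-35,-18,0],"angular":[0,0,-0.185],"fingers":1},{"dp":[-70,-36,0],"angular":[0,0,-0.37],"fingers":1},{"dp":[-105,-55,0],"angular":[0,0,-0.55],"fingers":1},{"dp":[-140,-73,0],"angular":[0,0,-0.74],"fingers":1},{"dp":[-170,-89,0],"angular":[0,0,-0.92],"fingers":1}]' >/dev/null
python3 -m jog '[{"dp":[0,0,0],"angular":[0,0,-0.185],"fingers":1},{"dp":[0,0,0],"angular":[0,0,-0.37],"fingers":1},{"dp":[0,0,0],"angular":[0,0,-0.55],"fingers":1},{"dp":[0,0,0],"angular":[0,0,-0.74],"fingers":1},{"dp":[0,0,0],"angular":[0,0,-0.92],"fingers":1}]' >/dev/null
python3 go.py 443 89.5 120 2.737
```

```text
t 13.55 p [438.5  88.3 215.5] yaw 1.883 F [-0.1 -0.3  0.1] w 85.2 gf 0.0 q7 [ 0.33  0.98 -0.26]
([-0.3, 4.7, 95.5], [-0.0, -0.001, -0.854])
```

```bash
python3 -m jog '[{"dp":[0,1,10],"angular":[0,0,-0.18],"fingers":1},{"dp":[0,3,30],"angular":[0,0,-0.36],"fingers":1},{"dp":[0,4.7,60],"angular":[0,0,-0.54],"fingers":1},{"dp":[0,4.7,90],"angular":[0,0,-0.72],"fingers":1},{"dp":[0,4.7,110],"angular":[0,0,-0.854],"fingers":1}]' >/dev/null
python3 -m jog '[{"dp":[0,0,0],"angular":[0,0,0],"fingers":1}]' >/dev/null
python3 - <<'E'
from go import *
st(); print(rel(443.5,89.5,18,2.737))
s=r.camera("side"); w=mask(s["img"],(0,0,170),(180,80,255),(289,288),16); nl,lab,sta,ce=cv2.connectedComponentsWithStats(w)
for i in range(1,nl):
    y,x=np.nonzero(lab==i); P=plane(s,np.c_[x,y],40)[:,:2]
    print(len(x),P.mean(0).round(1),np.ptp(P,0).round(1))
cv2.imwrite("pics/k1.png",cv2.resize(s["img"][200:340,210:370],(640,560),interpolation=cv2.INTER_CUBIC)[:,:,::-1])
E
```

```text
t 14.3 p [441.8  90.  104.6] yaw 2.73 F [-0.6  0.9 -0.5] w 85.6 gf 0.0 q7 [0.72 0.86 0.26]
([-2.1, 0.3, 86.6], [-0.001, -0.004, -0.007])
122 [433.3  71.5] [46.9 32.6]
6 [460.3  84.2] [5.8 5. ]
```

View pics/k1.png

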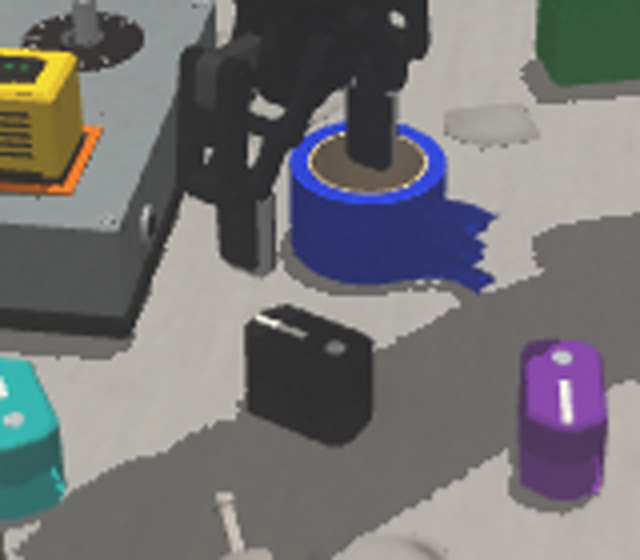

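```bash
python3 -m jog '[{"dp":[-2,0.3,40],"angular":[0,0,-0.007],"fingers":1},{"dp":[-2,0.3,75],"angular":[0,0,-0.007],"fingers":1},{"dp":[-2,0.3,86],"angular":[0,0,-0.007],"fingers":1},{"dp":[-2,0.3,86],"angular":[0,0,-0.007],"fingers":0.65}]' 60
python3 go.py 443.5 89.5 18 2.737
python3 -m jog '[{"dp":[0,0,0],"angular":[0,0,0],"fingers":0.2},{"dp":[0,0,0],"angular":[0,0,0],"fingers":0.2},{"dp":[0,0,0],"angular":[0,0,0],"fingers":0.2},{"dp":[0,0,0],"angular":[0,0,0],"fingers":0.2}]'
python3 go.py 443.5 89.5 18 2.737
```

```text
time_s: 14.85
eef_pos: [446.3, 89.8, 21.1]
ee_rot: [0.631, 3.076, 0.001]
wrist_force: [0.6, -0.5, 0.5]
grip_width: 69.9
grip_force: 0.0
t 14.85 p [446.3  89.8  21.1] yaw 2.737 F [ 0.6 -0.5  0.5] w 69.9 gf 0.0 q7 [0.91 0.73 0.12]
([2.4, -1.4, 3.1], [0.001, 0.001, 0.0])
time_s: 15.35
eef_pos: [447.2, 89.6, 21.9]
ee_rot: [0.63, 3.074, 0.001]
wrist_force: [-1.2, -0.1, 6.6]
grip_width: 32.8
grip_force: 59.8
t 15.35 p [447.2  89.6  21.9] yaw 2.737 F [-1.2 -0.1  6.6] w 32.8 gf 59.8 q7 [0.91 0.73 0.12]
([3.3, -1.6, 3.9], [0.001, 0.003, 0.0])
```

```bash
python3 -m jog '[{"dp":[0,0,-50],"angular":[0,0,0],"fingers":0.2},{"dp":[0,0,-105],"angular":[0,0,0],"fingers":0.2},{"dp":[0,0,-143],"angular":[0,0,0],"fingers":0.2},{"dp":[0,0,-143],"angular":[0,0,0],"fingers":0.2}]' 100 >/dev/null
python3 go.py 609 -113.4 160 -2.97
```

```text
t 15.85 p [448.   89.8 166.5] yaw 2.737 F [ 0.9 -0.1 -1. ] w 32.5 gf 99.6 q7 [0.59 0.96 0.37]
([-227.9, -123.5, 7.8], [0.0, 0.007, -0.576])
```

```bash
python3 -m jog '[{"dp":[-48,-26,0],"angular":[0,0,-0.12],"fingers":0.2},{"dp":[-96,-52,0],"angular":[0,0,-0.24],"fingers":0.2},{"dp":[-144,-78,0],"angular":[0,0,-0.36],"fingers":0.2},{"dp":[-192,-104,0],"angular":[0,0,-0.48],"fingers":0.2},{"dp":[-228,-123.5,0],"angular":[0,0,-0.576],"fingers":0.2}]' >/dev/null
python3 -m jog '[{"dp":[0,0,0],"angular":[0,0,0],"fingers":0.2},{"dp":[0,0,0],"angular":[0,0,0],"fingers":0.2}]' >/dev/null
python3 - <<'E'
from go import *
st(); print(rel(609,-113.4,160,-2.97))
s=r.camera("side"); c=r.camera("top")
A=cv2.resize(s["img"][140:240,180:290],(528,480),interpolation=cv2.INTER_CUBIC); B=cv2.resize(c["img"][130:190,270:330],(260,260),interpolation=cv2.INTER_CUBIC)
B=np.vstack([B,np.zeros((220,260,3),np.uint8)]); cv2.imwrite("pics/k2.png",np.hstack([A,B])[:,:,::-1])
E
```

```text
t 16.725 p [ 606.1 -112.7  162.7] yaw -2.969 F [ 0.1  0.6 -0.8] w 32.4 gf 99.7 q7 [0.82 1.21 1.27]
([-2.8, -1.2, 2.7], [0.001, -0.001, 0.001])
```

View pics/k2.png

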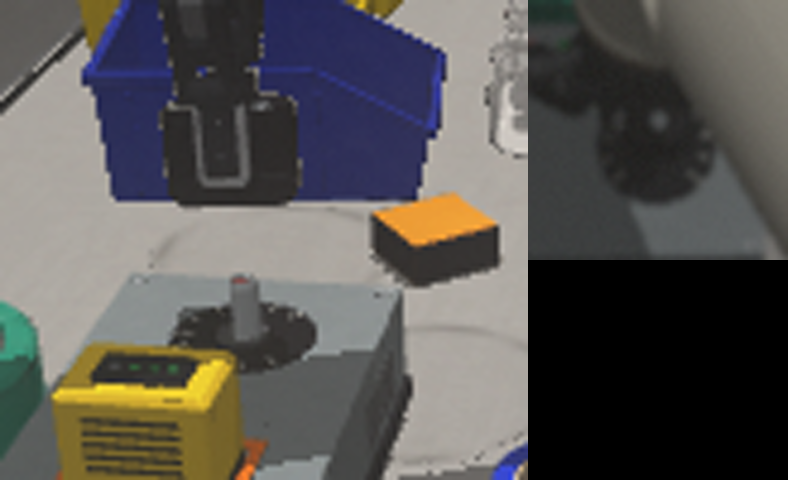

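```bash
cat > kfit.py <<'E'
from fit import *; from go import *
def f1(cam,reg,poly,zlo,h,y,yaw,p0,bias):
    def cost(p):
        P=prism(poly,h,(p[0],y,yaw)); P[:,2]+=p[1]
        hull=cv2.convexHull(((proj(cam,P)+.5)*64).astype(np.int32)); m=np.zeros((1680,2240),np.uint8); cv2.fillConvexPoly(m,hull,1,shift=4)
        return np.abs(cv2.resize(m.astype(np.float32),(560,420),interpolation=cv2.INTER_AREA)-reg).sum()/reg.sum()
    p0=np.array(p0,float); q=minimize(cost,p0,method="Nelder-Mead",options=dict(initial_simplex=[p0,p0+[5,0],p0+[0,5]])); return q.x.round(1),round(q.fun,3)
st(); S=r.get_state(); e=S["eef_pos"]; s=r.camera("side")
def hullmask(g):
    y,x=np.nonzero(g); m=np.zeros((420,560),np.float32); cv2.fillConvexPoly(m,cv2.convexHull(np.c_[x,y].astype(np.int32)),1); return m
for d in r.cut_out("knob",s):
    if np.hypot(d["pixel"][0]-228,d["pixel"][1]-170)<25:
        print("knob",round(d["conf"],2),d["region"].sum(),f1(s,hullmask(d["region"]),KN,0,40,e[1],.17,(e[0],e[2]-22),0))
cyl=[(8.5*np.cos(t),8.5*np.sin(t)) for t in np.linspace(0,6.28,16)]
for d in r.cut_out("spindle_press",s):
    print("spin",round(d["conf"],2),d["pixel"],d["region"].sum(),f1(s,hullmask(d["region"]),cyl,0,30,-114,.17,(606,65),0))
# dark-knob edges at mid height rows, spindle edges
g=cv2.cvtColor(s["img"],cv2.COLOR_RGB2GRAY).astype(int)
print(g[203,225:240].tolist())
for y in (200,204,208): print(y,g[y,222:242].tolist())
for y in (172,176,180): print(y,g[y,208:250].tolist())
print("proj spindle",proj(s,[[606,-114,95],[606,-114,75],[606,-114,140]]).round(1).tolist())
E
python3 kfit.py
```

```text
t 16.825 p [ 606.2 -112.1  163.4] yaw -2.967 F [ 0.1  0.2 -1.4] w 32.7 gf 99.7 q7 [0.82 1.21 1.27]
knob 0.8 454 (array([604.1, 136.8]), np.float64(0.074))
spin 0.69 [235.1, 170.8] 366 (array([ 1591.9, -1093.5]), np.float64(1.0))
spin 0.47 [231.3, 200.9] 64 (array([606. ,  60.2]), np.float64(0.806))
[141, 117, 94, 98, 102, 100, 99, 95, 92, 64, 74, 73, 117, 118, 116]
200 [140, 142, 141, 143, 143, 140, 108, 112, 109, 105, 98, 90, 142, 143, 143, 143, 143, 143, 142, 142]
204 [114, 89, 51, 90, 50, 49, 84, 101, 100, 99, 96, 92, 70, 55, 110, 67, 57, 56, 73, 95]
208 [49, 49, 48, 55, 63, 64, 77, 100, 100, 97, 98, 92, 88, 91, 54, 55, 55, 55, 56, 55]
172 [50, 51, 52, 52, 52, 53, 45, 44, 43, 44, 44, 45, 53, 96, 57, 48, 48, 58, 47, 47, 47, 67, 97, 90, 45, 44, 43, 44, 42, 44, 43, 43, 43, 44, 53, 51, 51, 51, 50, 51, 53, 52]
176 [51, 52, 52, 52, 53, 53, 66, 45, 45, 45, 44, 44, 48, 82, 69, 48, 48, 48, 48, 48, 48, 56, 97, 93, 45, 47, 51, 51, 51, 50, 51, 49, 48, 48, 97, 52, 52, 52, 52, 50, 51, 52]
180 [53, 50, 54, 53, 53, 54, 53, 48, 47, 46, 47, 48, 46, 46, 47, 47, 46, 46, 46, 46, 46, 46, 45, 44, 44, 46, 46, 46, 47, 46, 46, 46, 47, 52, 52, 52, 53, 52, 52, 53, 51, 53]
proj spindle [[229.1, 196.9], [229.8, 205.0], [227.5, 178.0]]
```

```bash
python3 go.py 606 -113.9 122 -2.97
```

```text
t 16.975 p [ 606.7 -112.7  164. ] yaw -2.968 F [ 0.  -0.  -0.6] w 32.7 gf 99.7 q7 [0.82 1.21 1.27]
([0.9, -1.1, 42.0], [-0.001, 0.001, 0.002])
```

```bash
python3 -m jog '[{"dp":[0.5,-0.8,12],"angular":[0,0,0],"fingers":0.2},{"dp":[0.9,-1.1,24],"angular":[0,0,0],"fingers":0.2},{"dp":[0.9,-1.1,36],"angular":[0,0,0],"fingers":0.2},{"dp":[0.9,-1.1,42],"angular":[0,0,0],"fingers":0.2},{"dp":[0.9,-1.1,42],"angular":[0,0,0],"fingers":0.2}]' > /dev/null; python3 go.py 606 -113.9 116 -2.97
```

```text
t 17.6 p [ 606.1 -114.7  121.1] yaw -2.969 F [-0.7 -0.8 -0.2] w 32.4 gf 99.7 q7 [0.87 1.15 1.24]
([-0.0, 0.8, 5.1], [0.0, 0.0, 0.001])
```

```bash
python3 -m jog '[{"dp":[0,0.6,2],"angular":[0,0,0],"fingers":0.2},{"dp":[0,0.6,4],"angular":[0,0,0],"fingers":0.2},{"dp":[0,0.6,6],"angular":[0,0,0],"fingers":0.2},{"dp":[0,0.6,6],"angular":[0,0,0],"fingers":0.2}]' > /dev/null; python3 go.py
python3 -m jog '[{"dp":[0,0,1],"angular":[0,0,0],"fingers":0.2},{"dp":[0,0,2],"angular":[0,0,0],"fingers":0.2},{"dp":[0,0,3],"angular":[0,0,0],"fingers":0.2}]' > /dev/null; python3 go.py
```

```text
t 18.1 p [ 606.6 -114.2  116.3] yaw -2.969 F [-0.3  0.3  3.6] w 32.5 gf 99.8 q7 [0.88 1.14 1.23]
t 18.475 p [ 607.7 -114.1  113.4] yaw -2.969 F [ 1.9 -0.3  3. ] w 32.6 gf 100.0 q7 [0.88 1.13 1.23]
```

```bash
python3 -m jog '[{"dp":[0,0,1.5],"angular":[0,0,0],"fingers":0.2},{"dp":[0,0,3],"angular":[0,0,0],"fingers":0.2},{"dp":[0,0,4],"angular":[0,0,0],"fingers":0.2},{"dp":[0,0,4],"angular":[0,0,0],"fingers":0.2}]' > /dev/null; python3 go.py
python3 - <<'E'
from h import *
s=r.camera("side"); g=cv2.cvtColor(s["img"],cv2.COLOR_RGB2GRAY).astype(int)
for y in range(188,212,2): print(y,g[y,210:250].tolist())
E
```

```text
t 18.975 p [ 607.7 -114.   109.8] yaw -2.969 F [3.6 0.2 7.2] w 32.7 gf 100.4 q7 [0.89 1.13 1.23]
188 [169, 168, 168, 168, 168, 65, 44, 45, 44, 45, 45, 45, 97, 57, 45, 47, 47, 48, 47, 46, 67, 96, 77, 43, 44, 44, 44, 43, 44, 44, 42, 43, 41, 164, 164, 164, 165, 166, 166, 168]
190 [171, 171, 168, 161, 150, 86, 44, 44, 43, 44, 44, 43, 96, 69, 48, 48, 48, 47, 45, 47, 54, 96, 89, 43, 44, 43, 44, 44, 42, 43, 43, 44, 43, 163, 163, 165, 166, 166, 168, 168]
192 [169, 150, 155, 143, 145, 91, 44, 44, 44, 44, 44, 45, 81, 68, 47, 48, 47, 49, 47, 48, 54, 96, 92, 46, 45, 43, 42, 43, 42, 43, 43, 44, 43, 130, 165, 168, 168, 168, 168, 169]
194 [171, 157, 150, 153, 158, 126, 44, 45, 44, 44, 44, 45, 66, 82, 47, 46, 46, 47, 48, 47, 48, 96, 96, 51, 44, 45, 45, 44, 44, 44, 43, 45, 42, 96, 166, 169, 168, 169, 168, 168]
196 [167, 168, 161, 161, 162, 163, 43, 44, 45, 45, 45, 43, 66, 97, 48, 47, 46, 50, 47, 47, 46, 82, 97, 61, 44, 44, 43, 44, 44, 44, 45, 44, 45, 95, 166, 167, 169, 168, 168, 167]
198 [117, 141, 141, 142, 142, 139, 61, 43, 45, 44, 44, 46, 55, 96, 57, 48, 48, 47, 48, 47, 45, 83, 96, 64, 44, 51, 50,
[... 424 characters left out ...]
142, 142, 142, 142, 141, 141, 141, 113, 46, 46, 47, 46, 45, 46, 45, 45, 46, 46, 46, 47, 46, 45, 46, 46, 45, 46, 46, 46, 45, 49, 89, 141, 143, 143, 142, 142, 143, 143, 145]
206 [143, 142, 142, 142, 141, 141, 141, 141, 92, 72, 141, 67, 46, 46, 46, 46, 47, 46, 66, 100, 99, 98, 96, 91, 67, 53, 53, 53, 51, 53, 79, 52, 55, 52, 93, 142, 143, 143, 143, 143]
208 [142, 142, 142, 142, 142, 142, 92, 53, 53, 46, 47, 46, 46, 46, 47, 53, 62, 62, 76, 99, 99, 98, 96, 92, 80, 63, 46, 47, 46, 46, 45, 45, 52, 52, 52, 61, 143, 142, 142, 144]
210 [142, 142, 142, 90, 89, 76, 46, 46, 47, 47, 47, 47, 47, 45, 46, 59, 63, 64, 69, 100, 100, 97, 80, 78, 62, 52, 46, 45, 47, 46, 46, 47, 52, 52, 51, 60, 145, 147, 147, 145]
```

```bash
python3 -m jog '[{"dp":[-1,0,0],"angular":[0,0,0],"fingers":0.2},{"dp":[-2,0,0],"angular":[0,0,0],"fingers":0.2},{"dp":[-2,0,0],"angular":[0,0,0],"fingers":0.2}]' > /dev/null; python3 go.py
python3 -m jog '[{"dp":[-0.5,0,1.5],"angular":[0,0,0],"fingers":0.2},{"dp":[-0.5,0,3],"angular":[0,0,0],"fingers":0.2},{"dp":[-0.5,0,3],"angular":[0,0,0],"fingers":0.2}]' > /dev/null; python3 go.py
```

```text
t 19.4 p [ 608.7 -113.7  108.8] yaw -2.969 F [3.1 1.6 2.2] w 32.1 gf 99.8 q7 [0.89 1.13 1.23]
t 19.775 p [ 608.8 -113.7  105.4] yaw -2.969 F [ 3.8  0.3 -0.2] w 32.4 gf 99.8 q7 [0.89 1.13 1.23]
```

```bash
python3 -m jog '[{"dp":[-0.8,0,2],"angular":[0,0,0],"fingers":0.2},{"dp":[-0.8,0,4],"angular":[0,0,0],"fingers":0.2},{"dp":[-0.8,0,6],"angular":[0,0,0],"fingers":0.2},{"dp":[-0.8,0,6],"angular":[0,0,0],"fingers":0.2}]' > /dev/null; python3 go.py
python3 -m jog '[{"dp":[0,0,1.5],"angular":[0,0,0],"fingers":0.2},{"dp":[0,0,3],"angular":[0,0,0],"fingers":0.2},{"dp":[0,0,4],"angular":[0,0,0],"fingers":0.2}]' > /dev/null; python3 go.py
```

```text
t 20.275 p [ 609.  -113.8   99.2] yaw -2.969 F [ 2.2  0.1 -1.9] w 32.7 gf 99.8 q7 [0.9  1.12 1.22]
t 20.65 p [ 609.2 -113.8   95.9] yaw -2.969 F [-1.9 -0.1  3.7] w 32.6 gf 99.9 q7 [0.9  1.12 1.22]
```

```bash
python3 -m jog '[{"dp":[0,0,2],"angular":[0,0,0],"fingers":0.2},{"dp":[0,0,4],"angular":[0,0,0],"fingers":0.2},{"dp":[0,0,6],"angular":[0,0,0],"fingers":0.2},{"dp":[0,0,6],"angular":[0,0,0],"fingers":0.2}]' > /dev/null; python3 go.py
python3 -m jog '[{"dp":[0,0,1],"angular":[0,0,0],"fingers":0.2},{"dp":[0,0,2],"angular":[0,0,0],"fingers":0.2},{"dp":[0,0,2],"angular":[0,0,0],"fingers":0.2}]' > /dev/null; python3 go.py
```

```text
t 21.15 p [ 609.3 -113.7   91.1] yaw -2.969 F [-4.8 -0.9 11.2] w 32.6 gf 101.7 q7 [0.91 1.11 1.22]
t 21.525 p [ 609.5 -113.8   90.9] yaw -2.969 F [-10.6  -1.5  24.4] w 32.7 gf 103.0 q7 [0.91 1.11 1.21]
```

```bash
python3 -m jog '[{"dp":[0.5,0,0],"angular":[0,0,0],"fingers":0.2},{"dp":[0.5,0,0],"angular":[0,0,0],"fingers":0.2},{"dp":[0.5,0,0],"angular":[0,0,0],"fingers":0.2}]' > /dev/null; python3 go.py
python3 - <<'E'
from h import *
s=r.camera("side"); c=r.camera("top")
print("battery",[(d["conf"],d["pixel"]) for d in r.cut_out("battery",s)])
print("carton",[d["pixel"] for d in r.cut_out("orange_carton",s)[:1]],"tape",[d["pixel"] for d in r.cut_out("tape_roll",s)[:1]])
print(r.get_state()["wrist_force"].round(1)); print(r.close_job())
E
```

```text
t 21.9 p [ 609.4 -113.7   90.9] yaw -2.969 F [-8.2 -1.5 24. ] w 32.5 gf 103.0 q7 [0.91 1.11 1.21]
battery [(0.86, [358.7, 199.0]), (0.81, [210.5, 226.9]), (0.58, [270.3, 189.1])]
carton [] tape [[302.4, 252.3]]
[-9.4 -1.6 23.3]
the job is handed in; nothing more can be done
None
```

The job is handed in at about 22 s on the clock: the battery is home in the bay, and the knob is on the spindle and held down at its bottom stop with about 24 N. I judged the knob by force and height, without a final picture. I viewed 12 pictures against the limit of 10, and the network last found the tape roll where it was but did not find the orange carton.

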